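# Slide the battery box home in its charging bay

## Task

Push the blue battery box with the orange base band across the table into the charging bay, until its white contact side sits fully home and square against the bay's grey stop. Push it low, at the orange band, so that it slides flat and never tips (pushed higher up it falls over); do not grip it, lift it or touch its white contact side. Leave the purple crystal, the blue tape roll and the yellow glasses alone.

Things in the scene. Friction and masses are not known exactly. Their poses are not given: they have to be found in the camera images.
- battery: Battery box, loose, 0.55 to 1 kg, on a grippy rubber sole: 60 (x) x 140 (y) x 78 mm high, orange band 2 to 26 mm up. Origin at the centre of its underside, z up. Its +x face (30 mm from the origin) is the white contact side, toward the bay; its -x face (30 mm behind) is the one to push. Pushed more than 25 mm above the table it may tip; lower, it slides (3 to 12 N).
- contact_side: The white panel with two brass contacts, 3 x 136 x 68 mm, that is the battery box's +x side, fixed to it. Origin 28.5 mm along the box's x from the box's origin, at the level of its underside. The robot must not touch it.
- bay: Charging bay, fixed. Origin on the table at the middle of its grey stop's front face (176 wide, 40 mm high); x points into the stop. Yellow side rails, 20 mm high, bare table between: inner faces at y = -78 and 78 mm as far as x = -46 mm, then flaring out to y = -108 and 108 mm at x = -90 mm. Box home: its origin at x = -30 mm, y = 0 here, its axes those of the bay.
- crystal: Purple crystal lump (58 x 80 x 42 mm), loose, on the table left of the box; a bystander. Origin under its centre.
- blue_tape: Blue tape roll (52 mm across, 28 mm high), loose, on the table to the right of the box; a bystander. Origin under its centre.
- glasses: Yellow safety glasses (59 x 126 x 44 mm), loose, on the table to the right, nearer the robot; a bystander. Origin under their centre.

How it is judged:
By the outcome, as a careful person would: the job done as asked, in the order asked, and still so for the second after the job is handed in, with the robot touching nothing.
It also fails if it takes over 40 s, if anything falls off the work surface, if the arm or the gripper's body presses on something with over 40 N, if the wrist force passes 120 N, or if a joint passes its speed limit or range.

## Robot

A 6-joint arm with a two-finger parallel gripper is mounted at the origin on a cart in front of the work surface, level with it; the furniture and walls round the work are solid. World frame = base frame: x ahead of the robot, y to its left, z up, the work surface at z = 0. Lengths are in mm, angles in rad, forces in N, time in s.
With the tool pointing down it reaches from about 200 to 875 mm from the base axis. Payload 3.4 kg.
Tool frame: the origin (TCP) lies at the very end of the fingers, on their centre line; the grasp point (between the pads) lies 19 mm behind it (bot.tcp_to_grasp is the distance from the TCP to the grasp point, in mm); z points along the fingers, y is the line along which they close (so a half turn about z gives the same grasp; the last joint's range is limited). The gripper opens to 94 mm and grips with 3 to 60 N. Pads are 16 mm wide; open, the fingers measure 119 mm over their backs; the gripper's body (75 mm by 177 mm) begins 78 mm behind the grasp point.
Start: joints at [1.026, 0.276, 1.505, -0, 1.361, -0.121], TCP at [236.477, 524.16, 205.493] pointing down, gripper open.
Joint ranges: [-2.89, 2.89], [-0.75, 2.08], [0.22, 2.7], [-1.18, 4.32], [0.11, 2.71], [-2.7, 2.7]. Speed limits (rad/s): [2.57, 2.57, 3.14, 3.14, 3.14, 3.14].

## Interface

Orientations are given as a unit quaternion [x, y, z, w].
In Python, from bench import telemetry, viewer, ticket, bot gives the robot as it stands.
- The arm moves only by the tool send_rows, never from a script. Its arguments are lists of equal length, an entry for each row: "dp": the shift along the tool's x, y, z normalised to -1 to 1, where 1 is 40 mm, a list of three; "angular": the turn, a rotation vector about the tool's x, y, z normalised to -1 to 1, where 1 is 5 degrees, a list of three; "grip": the opening, from -1 (shut) to 1 (fully open). A call has 1 to 10 rows; each row shifts and turns the commanded pose from where the row before left it, along the tool's axes as they then stand; what a row does not reach is not made up. A row lasts 1/12 s, in which the tool goes at most 41.7 mm and 7.16 degrees, less where a joint would pass 70% of its speed; a pose out of reach is approached as far as the arm can. A call with a number of a shift or a turn outside -1 to 1 is refused whole. A call with a gripper value outside its range is refused whole. The fingers move at their own pace and stop on an object; "newtons" is the grip in N (left out, the last holds). Time passes only in rows, so rows that do not move let the fingers close. It gives the time, the measured TCP pose, the force, the opening and the grip force at its end, in the units of the state.
- telemetry.state(): the state, without advancing time (a new reading comes with each control period).
- viewer.snapshot(name): name is "scene" or "top" or "wrist"; returns a dict with "img" (400x640x3 uint8, red, green, blue), "K" (3x3 intrinsics, pixels), "eye" and "attitude" of the camera in the world. Camera axes: x right, y up, looking along -z (the intrinsics and any distortion apply to the point x, -y, -z); pixel columns grow to the right and rows downward; lengths in mm; the calibration is good to about 2 mm. A picture is of the moment at which its call begins. There is no depth.
- ticket.sign_off(): hands the job in; it is judged then, once.
The state is a dict: "time": time; "joints": joint angles; "dq": joint speeds; "joint_efforts": joint torques, N m; "position": TCP position; "tcp_rot": TCP orientation; "force": force on the tool from outside, world axes, zero at the start; "torque": the same for the moment, N m; "grip_width": finger opening in mm; "grasp_force": force on a finger pad.
Only numpy, scipy, OpenCV 4.12 (cv2) and the standard library are available. Lean on these libraries where they do the work, as an engineer would, in place of code of your own. Each camera call takes 0.05 s, during which the arm holds its last target. There are 200 camera calls.

## Working session

There is one attempt and no reset: what is moved stays moved. The work goes in short steps, Python scripts to look and compute and a tool call to move; the robot and the scene stay as the last step left them, time stands still between calls to the robot, and variables do not carry over. Pictures are saved under pics/ and viewed, at most 10 in all, crops included, and the job is handed in when it is done.

Besides the shell and the picture viewer there is one more tool, called after "Call:" by a JSON object that holds its "name" and its "arguments". send_rows: Moves the arm, as the interface text tells. Scaled input: -1 to 1 covers 40 mm each way for a shift and 5 degrees each way for a turn. Its arguments: {"type":"object","properties":{"dp":{"type":"array","items":{"type":"array","items":{"type":"number"}}},"angular":{"type":"array","items":{"type":"array","items":{"type":"number"}}},"grip":{"type":"array","items":{"type":"number"}},"newtons":{"type":"number"}},"required":["dp","angular","grip"]}

```bash
mkdir -p pics
python3 - <<'E'
from bench import telemetry, viewer
import cv2,numpy as np
for n in("top","scene"):
    s=viewer.snapshot(n); cv2.imwrite(f"pics/{n}0.png",s["img"][:,:,::-1]); print(n,s["K"],s["eye"],s["attitude"],s.keys())
s=telemetry.state();print(s["position"],s["tcp_rot"],s["time"],s["grip_width"])
E
```

```text
top [[436.83271864   0.         318.01613098]
 [  0.         436.83271864 201.67250258]
 [  0.           0.           1.        ]] [ 433.53337951  -49.26475571 1009.51865098] [ 0.04864649 -0.05177387 -0.69786702  0.71269532] dict_keys(['img', 'K', 'eye', 'attitude'])
scene [[405.06496525   0.         316.32321208]
 [  0.         405.06496525 198.79493926]
 [  0.           0.           1.        ]] [   8.76597232 -577.98378408  537.94005377] [ 0.43672243 -0.19050397 -0.33797316  0.81163779] dict_keys(['img', 'K', 'eye', 'attitude'])
[236.20946383 523.69886917 204.71603378] [ 2.10316272e-01  9.77633075e-01 -7.57362517e-04 -2.52045978e-04] 0.1 93.88926917563323
```

View pics/top0.png

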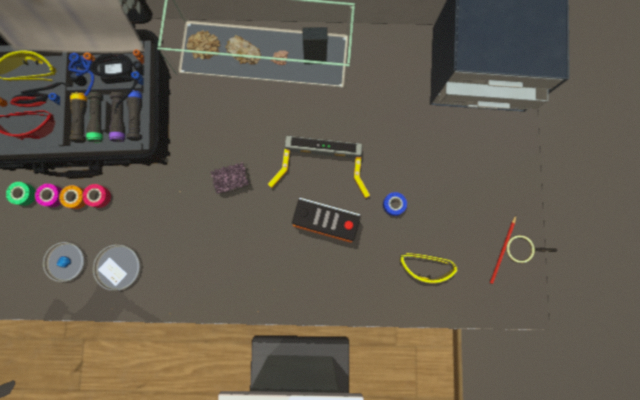

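View pics/scene0.png

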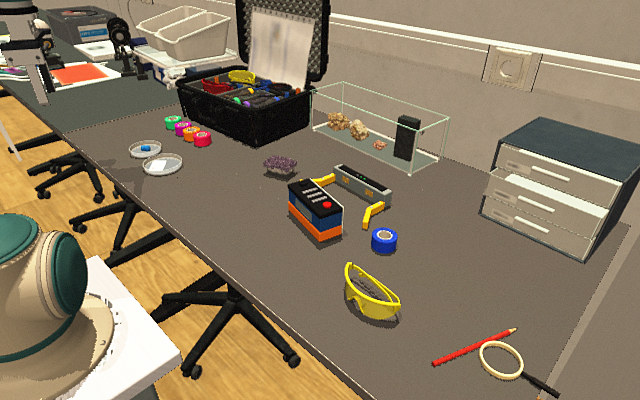

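The top view shows the box near (327,220), yawed relative to the bay. The bay's stop is near (323,146), with the rails flaring toward the box. The crystal is at (230,179), the tape at (395,204) and the glasses at (429,267). I'll enlarge this area next.

Run:
```python
import cv2
i=cv2.imread("pics/top0.png")[125:255,255:415]
cv2.imwrite("pics/crop0.png",cv2.resize(i,None,fx=4.5,fy=4.5,interpolation=cv2.INTER_CUBIC))
```

```text
(no output)
```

View pics/crop0.png

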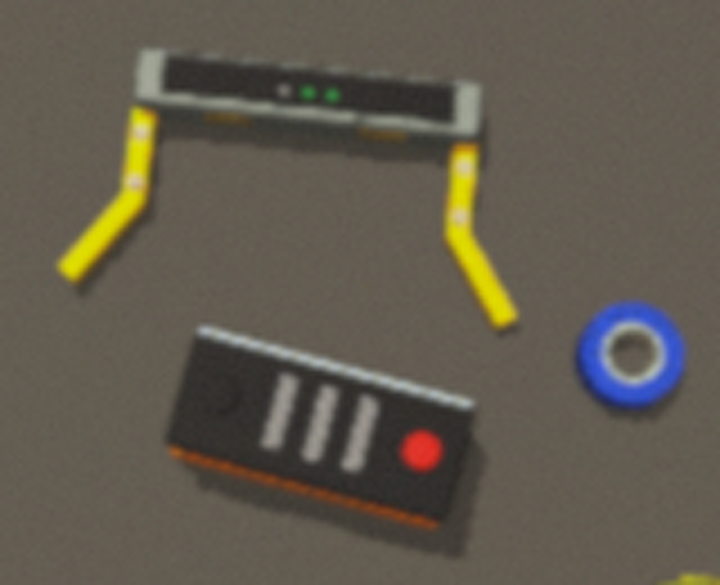

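The crop shows the box-top corners at about (200,327), (473,403), (440,520) and (168,445). The stop's front top edge runs from (137,100) to (480,135), and the rail bends are at (148,195) and (446,238).

```bash
cat > h.py <<'E'
import numpy as np
from scipy.spatial.transform import Rotation as R
def ray(s,uv,z):
    uv=np.atleast_2d(uv).astype(float);K=s["K"]
    d=np.c_[(uv[:,0]-K[0,2])/K[0,0],-(uv[:,1]-K[1,2])/K[1,1],-np.ones(len(uv))]
    d=R.from_quat(s["attitude"]).apply(d);e=np.array(s["eye"])
    return (e+d*((z-e[2])/d[:,2])[:,None])[:,:2]
E
python3 - <<'E'
from h import *
from bench import viewer,telemetry
s=viewer.snapshot("top")
f=lambda a,z:ray(s,np.array(a)/4.5+[255-.4,125-.4],z)
np.set_printoptions(suppress=True,precision=1)
b=f([(200,327),(473,403),(440,520),(168,445)],78);print("box",b,b.mean(0))
for i,j in((0,1),(3,2),(0,3),(1,2)):
    d=b[i]-b[j];print(np.linalg.norm(d),np.degrees(np.arctan2(d[1],d[0])))
t=f([(137,102),(480,137)],40);d=t[0]-t[1];print("stop",t,t.mean(0),np.linalg.norm(d),np.degrees(np.arctan2(d[1],d[0])))
r=f([(153,112),(148,195),(78,283),(452,148),(446,238),(493,328)],20);print("rails",r)
print("tape",f([(632,354)],28),"orange",f([(170,455),(436,526)],26))
print("others",ray(s,[(230,179),(429,267)],20))
print(R.from_quat(telemetry.state()["tcp_rot"]).as_matrix())
E
```

```text
box [[ 575.6  -10.9]
 [ 541.7 -142.1]
 [ 485.7 -126.8]
 [ 518.6    2.8]] [530.4 -69.3]
135.449654797132 75.52209319997218
133.70641819786266 75.77932793780005
58.644814385157375 -13.48977899743852
58.040439716622366 -15.201759442233275
stop [[ 696.1   25.7]
 [ 681.7 -148.4]] [688.9 -61.4] 174.69099770626357 85.28446858753232
rails [[ 696.4   18.8]
 [ 652.5   20. ]
 [ 605.8   54.3]
 [ 680.7 -136.1]
 [ 633.3 -133.4]
 [ 587.1 -157.8]]
tape [[ 574.1 -227.1]] orange [[ 518.3    4.5]
 [ 485.6 -129.2]]
others [[ 623.6  151.5]
 [ 432.5 -304.2]]
[[-0.9  0.4 -0. ]
 [ 0.4  0.9 -0. ]
 [ 0.  -0.  -1. ]]
```

Call:
{"name": "send_rows", "arguments": {"dp": [[-0.665,-0.68,0],[-0.665,-0.68,0],[-0.665,-0.68,0],[-0.665,-0.68,0],[-0.665,-0.68,0],[-0.665,-0.68,0],[-0.665,-0.68,0],[-0.665,-0.68,0]], "angular": [[0,0,0],[0,0,0],[0,0,0],[0,0,0],[0,0,0],[0,0,0],[0,0,0],[0,0,0]], "grip": [1,1,1,1,1,1,1,1]}}

```text
time: 0.82
position: [340.9, 236.6, 205.4]
tcp_rot: [0.21, 0.978, 0.0, 0.0]
force: [-0.5, 0.1, 0.6]
grip_width: 94.1
grasp_force: 0.0
```

Call:
{"name": "send_rows", "arguments": {"dp": [[-0.665,-0.68,0],[-0.665,-0.68,0],[-0.665,-0.68,0],[-0.665,-0.68,0],[-0.665,-0.68,0],[-0.665,-0.68,0],[-0.665,-0.68,0],[-0.665,-0.68,0],[0,0,0]], "angular": [[0,0,0],[0,0,0],[0,0,0],[0,0,0],[0,0,0],[0,0,0],[0,0,0],[0,0,0],[0,0,0]], "grip": [1,1,1,1,1,1,1,1,1]}}

```text
time: 1.57
position: [448.1, -53.8, 205.3]
tcp_rot: [0.213, 0.977, -0.002, 0.001]
force: [-0.1, 0.3, 0.5]
grip_width: 93.9
grasp_force: 0.0
```

Call:
{"name": "send_rows", "arguments": {"dp": [[0,0,0],[0,0,0],[0,0,0],[0,0,0],[0,0,0],[0,0,0],[0,0,0],[0,0,0]], "angular": [[0,0,-1],[0,0,-1],[0,-1,0],[0,-1,0],[0,-1,0],[0,-1,0],[0,0,0],[0,0,0]], "grip": [1,1,1,1,1,1,1,1]}}

```text
time: 2.23
position: [444.0, -46.6, 205.2]
tcp_rot: [0.122, 0.977, -0.021, 0.172]
force: [0.2, 0.4, -1.0]
grip_width: 93.9
grasp_force: 0.0
```

Call:
{"name": "send_rows", "arguments": {"dp": [[0.28,0,0.76],[0.28,0,0.76],[0.28,0,0.76],[0.28,0,0.76],[0.28,0,0.76],[0.26,0,0.72],[0,0,0],[0,0,0]], "angular": [[0,0,0],[0,0,0],[0,0,0],[0,0,0],[0,0,0],[0,0,0],[0,0,0],[0,0,0]], "grip": [1,1,1,1,1,1,1,1]}}

```text
time: 2.9
position: [445.6, -47.4, 11.5]
tcp_rot: [0.123, 0.978, -0.021, 0.17]
force: [-0.5, -0.2, -0.0]
grip_width: 93.9
grasp_force: 0.0
```

Run:
```python
from bench import telemetry, viewer
import cv2
from h import *
s=viewer.snapshot("scene"); i=s["img"][120:300,210:450,::-1]
cv2.imwrite("pics/s1.png",cv2.resize(i,None,fx=3,fy=3,interpolation=cv2.INTER_CUBIC))
s=telemetry.state();print(s["position"],R.from_quat(s["tcp_rot"]).as_matrix().round(3),s["joints"])
```

```text
[446.90538196 -47.84061743  13.18111204] [[-0.911  0.247  0.331]
 [ 0.232  0.969 -0.084]
 [-0.342  0.    -0.94 ]] [-0.26724107  0.17897394  2.33567138  0.02307444  0.27811455 -1.60985005]
```

View pics/s1.png

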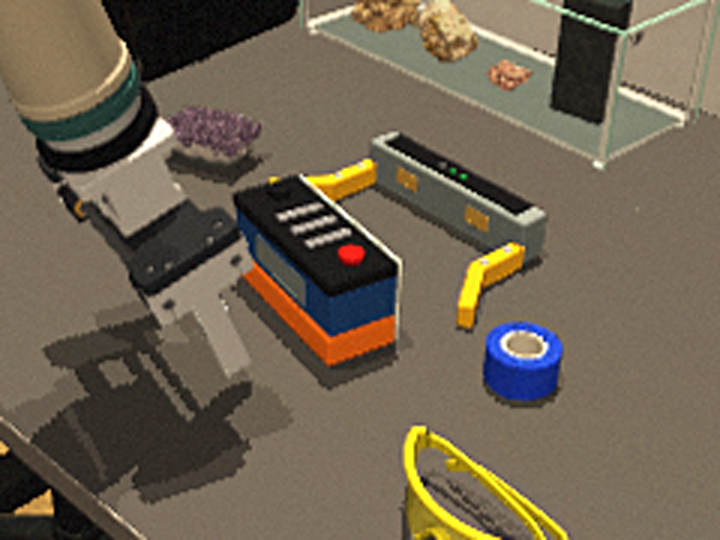

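The tool is leaning back with its fingertips leading, about 50 mm behind the band and clear of everything. Next I'll approach until contact.

Call:
{"name": "send_rows", "arguments": {"dp": [[-0.235,0,0.0855],[-0.235,0,0.0855],[-0.235,0,0.0855],[-0.235,0,0.0855],[-0.118,0,0.043],[-0.094,0,0.034],[0,0,0],[0,0,0]], "angular": [[0,0,0],[0,0,0],[0,0,0],[0,0,0],[0,0,0],[0,0,0],[0,0,0],[0,0,0]], "grip": [1,1,1,1,1,1,1,1]}}

```text
time: 3.62
position: [492.2, -59.4, 12.7]
tcp_rot: [0.122, 0.977, -0.021, 0.172]
force: [-0.8, 0.1, -0.6]
grip_width: 93.8
grasp_force: 0.0
```

Call:
{"name": "send_rows", "arguments": {"dp": [[-0.072,-0.041,0.026],[-0.072,-0.041,0.026],[-0.072,-0.041,0.026],[-0.072,-0.041,0.026],[-0.072,-0.041,0.026],[-0.072,-0.041,0.026],[0,0,0]], "angular": [[-0.171,0,-0.47],[-0.171,0,-0.47],[-0.171,0,-0.47],[-0.171,0,-0.47],[-0.171,0,-0.47],[-0.171,0,-0.47],[0,0,0]], "grip": [1,1,1,1,1,1,1]}}

```text
time: 4.2
position: [507.7, -71.6, 12.1]
tcp_rot: [-0.006, 0.985, 0.002, 0.172]
force: [-1.9, 1.0, -0.4]
grip_width: 93.9
grasp_force: 0.8
```

Run:
```python
from bench import telemetry, viewer
import cv2
from h import *
s=viewer.snapshot("top"); i=s["img"][125:255,255:415,::-1]
cv2.imwrite("pics/t1.png",cv2.resize(i,None,fx=4.5,fy=4.5,interpolation=cv2.INTER_CUBIC))
s=telemetry.state();m=R.from_quat(s["tcp_rot"]).as_matrix().round(3);print(s["position"],m,np.degrees(np.arctan2(-m[0,1],m[1,1])),s["force"])
```

```text
[507.57241258 -71.45621504  12.1245191 ] [[-0.941 -0.011  0.339]
 [-0.01   1.     0.005]
 [-0.339  0.002 -0.941]] 0.6302281562617439 [-2.02999639 -0.3419768  -1.48118025]
```

View pics/t1.png

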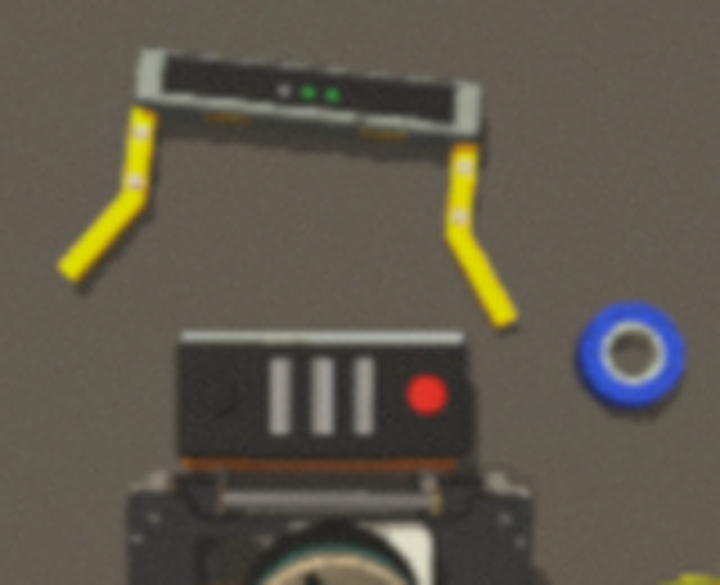

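The box is now about level in the picture. Its top corners are at (180,333), (465,333), (470,455) and (180,458), with the fingers evenly behind it.

```bash
cat >> h.py <<'E'
def boxbay(s,c,o=(255,125)):
    b=ray(s,np.array(c)/4.5+np.array(o)-.4,78);d=b[0]-b[1]+b[3]-b[2]
    th=np.degrees(np.arctan2(d[1],d[0]))-90;p=b.mean(0);a=np.radians(-4.8)
    q=p-[689,-61.4];return p.round(1),th.round(1),"bay",(q@[np.cos(a),np.sin(a)]).round(1),(q@[-np.sin(a),np.cos(a)]).round(1)
E
python3 - <<'E'
from h import *
from bench import viewer
print(boxbay(viewer.snapshot("top"),[(180,333),(465,333),(466,458),(180,458)]))
E
```

```text
(array([543.9, -70.4]), np.float64(1.2), 'bay', np.float64(-143.8), np.float64(-21.1))
```

Call:
{"name": "send_rows", "arguments": {"dp": [[-0.072,-0.041,0.026],[-0.072,-0.041,0.026],[-0.072,-0.041,0.026],[-0.072,-0.041,0.026],[-0.072,-0.041,0.026],[-0.072,-0.041,0.026]], "angular": [[-0.171,0,-0.47],[-0.171,0,-0.47],[-0.171,0,-0.47],[-0.171,0,-0.47],[-0.171,0,-0.47],[-0.171,0,-0.47]], "grip": [1,1,1,1,1,1]}}

```text
time: 4.8
position: [527.5, -78.4, 12.7]
tcp_rot: [-0.135, 0.976, 0.024, 0.17]
force: [-1.9, -1.8, -2.0]
grip_width: 93.6
grasp_force: 1.0
```

Call:
{"name": "send_rows", "arguments": {"dp": [[-0.112,0,0.0406],[-0.112,0,0.0406],[-0.112,0,0.0406],[-0.112,0,0.0406],[-0.112,0,0.0406],[-0.112,0,0.0406],[-0.112,0,0.0406],[0,0,0]], "angular": [[0,0,0],[0,0,0],[0,0,0],[0,0,0],[0,0,0],[0,0,0],[0,0,0],[0,0,0]], "grip": [1,1,1,1,1,1,1,1]}}

```text
time: 5.47
position: [562.3, -69.7, 13.6]
tcp_rot: [-0.135, 0.976, 0.023, 0.172]
force: [-1.3, -0.1, -0.1]
grip_width: 93.6
grasp_force: 0.6
```

Run:
```python
from bench import telemetry, viewer
import cv2
from h import *
s=viewer.snapshot("top"); i=s["img"][125:255,255:415,::-1]
cv2.imwrite("pics/t2.png",cv2.resize(i,None,fx=4.5,fy=4.5,interpolation=cv2.INTER_CUBIC))
s=telemetry.state();m=R.from_quat(s["tcp_rot"]).as_matrix().round(3);print(s["position"],m[2],np.degrees(np.arctan2(-m[0,1],m[1,1])),s["force"])
```

```text
[562.12177676 -69.87977302  13.69895199] [-0.342 -0.001 -0.94 ] 15.717252440214263 [-0.5461203   1.34772781 -1.29555159]
```

View pics/t2.png

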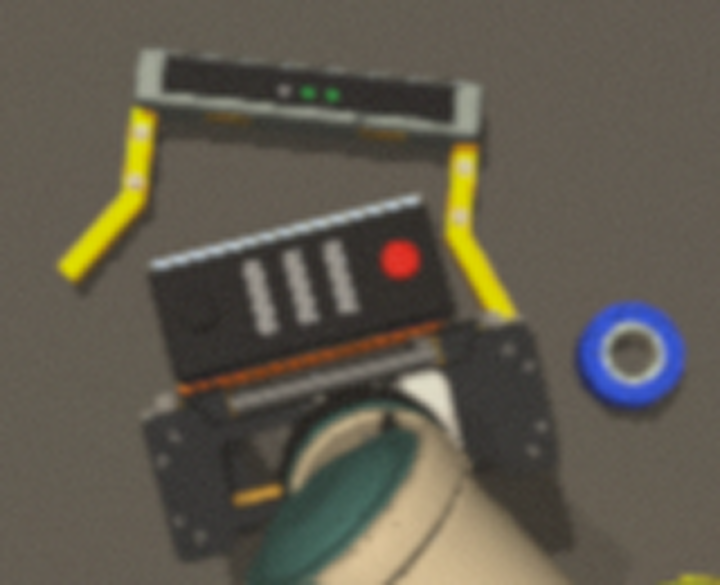

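The box is angled left inside the bay mouth. Its top corners are at (150,265), (420,197), (453,318) and (180,388), and it's clear of both rails.

Run:
```python
from h import *
from bench import viewer
print(boxbay(viewer.snapshot("top"),[(150,265),(420,197),(453,318),(180,388)]))
```

```text
(array([593.8, -59. ]), np.float64(15.7), 'bay', np.float64(-95.0), np.float64(-5.6))
```

Call:
{"name": "send_rows", "arguments": {"dp": [[-0.0736,0.042,0.0275],[-0.0736,0.042,0.0275],[-0.0736,0.042,0.0275],[-0.0736,0.042,0.0275],[-0.0736,0.042,0.0275],[-0.0736,0.042,0.0275],[-0.0736,0.042,0.0275],[-0.0736,0.042,0.0275],[0,0,0]], "angular": [[0.175,0,0.482],[0.175,0,0.482],[0.175,0,0.482],[0.175,0,0.482],[0.175,0,0.482],[0.175,0,0.482],[0.175,0,0.482],[0.175,0,0.482],[0,0,0]], "grip": [1,1,1,1,1,1,1,1,1]}}

```text
time: 6.32
position: [583.7, -52.8, 13.3]
tcp_rot: [0.041, 0.984, -0.007, 0.173]
force: [-3.6, -0.7, 1.5]
grip_width: 94.1
grasp_force: 1.8
```

Run:
```python
from bench import telemetry, viewer
import cv2
from h import *
s=viewer.snapshot("top"); i=s["img"][125:255,255:415,::-1]
cv2.imwrite("pics/t3.png",cv2.resize(i,None,fx=4.5,fy=4.5,interpolation=cv2.INTER_CUBIC))
s=telemetry.state();m=R.from_quat(s["tcp_rot"]).as_matrix().round(3);print(s["position"],m[2],np.degrees(np.arctan2(-m[0,1],m[1,1])),s["force"])
```

```text
[583.72906988 -52.96850444  13.21361362] [-0.34 -0.   -0.94] -4.758885670191481 [-3.48319679  1.00443859  1.07941953]
```

View pics/t3.png

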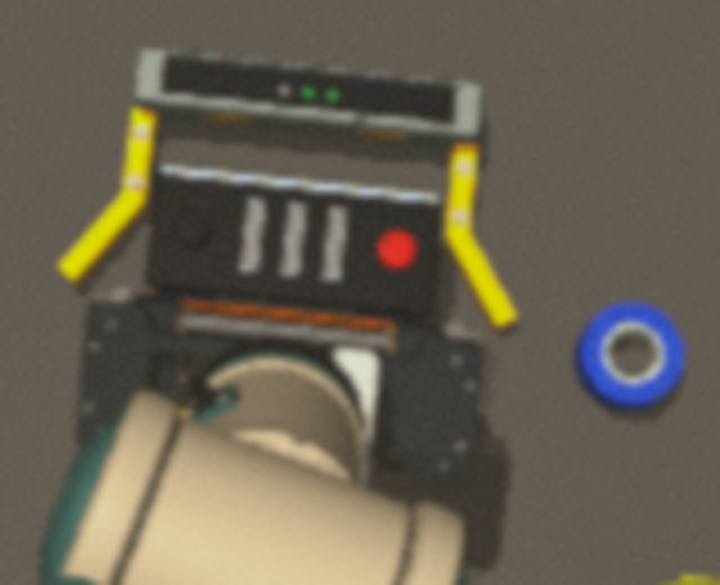

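The box is square and centred between the rails. Its white edge runs from (162,168) to (437,198), with about 38 mm to go.

Call:
{"name": "send_rows", "arguments": {"dp": [[-0.103,0,0.0384],[-0.103,0,0.0384],[-0.103,0,0.0384],[-0.103,0,0.0384],[-0.103,0,0.0384],[-0.103,0,0.0384],[-0.103,0,0.0384],[-0.06,0,0.022],[0,0,0]], "angular": [[0,0,0],[0,0,0],[0,0,0],[0,0,0],[0,0,0],[0,0,0],[0,0,0],[0,0,0],[0,0,0]], "grip": [1,1,1,1,1,1,1,1,1]}}

```text
time: 7.12
position: [617.1, -56.7, 12.7]
tcp_rot: [0.041, 0.984, -0.007, 0.172]
force: [-4.3, 0.1, 1.8]
grip_width: 94.1
grasp_force: 1.9
```

Call:
{"name": "send_rows", "arguments": {"dp": [[-0.047,0,0.017],[0,0,0],[0,0,0]], "angular": [[0,0,0],[0,0,0],[0,0,0]], "grip": [1,1,1]}}

```text
time: 7.37
position: [618.5, -56.7, 12.6]
tcp_rot: [0.041, 0.984, -0.007, 0.172]
force: [-5.2, 0.5, 2.7]
grip_width: 94.2
grasp_force: 2.5
```

Call:
{"name": "send_rows", "arguments": {"dp": [[-0.035,0,0.013],[0,0,0],[0,0,0]], "angular": [[0,0,0],[0,0,0],[0,0,0]], "grip": [1,1,1]}}

```text
time: 7.62
position: [619.8, -56.8, 12.6]
tcp_rot: [0.041, 0.984, -0.007, 0.172]
force: [-5.2, -0.0, 2.4]
grip_width: 93.9
grasp_force: 2.8
```

Call:
{"name": "send_rows", "arguments": {"dp": [[-0.035,0,0.013],[0,0,0],[0,0,0]], "angular": [[0,0,0],[0,0,0],[0,0,0]], "grip": [1,1,1]}}

```text
time: 7.87
position: [621.2, -56.9, 12.6]
tcp_rot: [0.041, 0.984, -0.007, 0.172]
force: [-5.7, 1.3, 3.2]
grip_width: 94.0
grasp_force: 2.8
```

Call:
{"name": "send_rows", "arguments": {"dp": [[-0.035,0,0.013],[0,0,0],[0,0,0]], "angular": [[0,0,0],[0,0,0],[0,0,0]], "grip": [1,1,1]}}

```text
time: 8.12
position: [622.7, -57.0, 12.6]
tcp_rot: [0.041, 0.984, -0.007, 0.172]
force: [-6.0, -0.4, 3.5]
grip_width: 94.0
grasp_force: 2.8
```

Call:
{"name": "send_rows", "arguments": {"dp": [[-0.03,0,0.011],[0,0,0],[0,0,0]], "angular": [[0,0,0],[0,0,0],[0,0,0]], "grip": [1,1,1]}}

```text
time: 8.37
position: [623.4, -57.0, 12.5]
tcp_rot: [0.041, 0.984, -0.007, 0.172]
force: [-7.2, 2.3, 4.6]
grip_width: 94.1
grasp_force: 3.7
```

Call:
{"name": "send_rows", "arguments": {"dp": [[-0.03,0,0.011],[0,0,0],[0,0,0]], "angular": [[0,0,0],[0,0,0],[0,0,0]], "grip": [1,1,1]}}

```text
time: 8.62
position: [623.5, -56.9, 12.1]
tcp_rot: [0.041, 0.984, -0.007, 0.171]
force: [-9.7, 1.2, 6.4]
grip_width: 93.9
grasp_force: 4.9
```

Call:
{"name": "send_rows", "arguments": {"dp": [[-0.047,0,0.01],[-0.047,0,0.01],[0,0,0],[0,0,0],[0,0,0]], "angular": [[0,0,0],[0,0,0],[0,0,0],[0,0,0],[0,0,0]], "grip": [1,1,1,1,1]}}

```text
time: 9.03
position: [623.9, -56.6, 11.6]
tcp_rot: [0.041, 0.985, -0.006, 0.168]
force: [-17.5, 0.0, 11.5]
grip_width: 94.1
grasp_force: 8.3
```

Run:
```python
from bench import telemetry, viewer
import cv2
from h import *
s=viewer.snapshot("top"); i=s["img"][125:225,270:390,::-1]
cv2.imwrite("pics/t4.png",cv2.resize(i,None,fx=6,fy=6,interpolation=cv2.INTER_CUBIC))
s=telemetry.state();m=R.from_quat(s["tcp_rot"]).as_matrix().round(3);print(s["position"],m[2],np.degrees(np.arctan2(-m[0,1],m[1,1])),s["force"],s["torque"])
```

```text
[623.9804523  -56.5836235   11.65914502] [-0.331  0.001 -0.944] -4.758885670191481 [-15.87572739   0.51645291  11.14600343] [-0.21084208  2.28686874 -0.33930062]
```

View pics/t4.png

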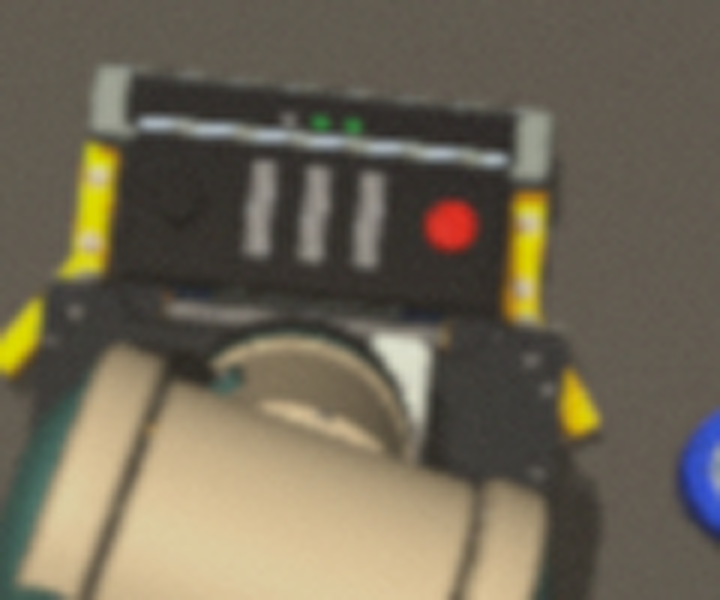

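The box is home: its white edge, (138,122) to (505,160), is parallel to the stop's edge, (130,70) to (515,110). I'll back the tool off and lift clear.

Call:
{"name": "send_rows", "arguments": {"dp": [[0.118,0,-0.043],[0.235,0,-0.0855],[0.235,0,-0.0855],[0.47,0,-0.171],[0.47,0,-0.171],[-0.27,0,-0.75],[-0.27,0,-0.75],[-0.27,0,-0.75],[0,0,0],[0,0,0]], "angular": [[0,0,0],[0,0,0],[0,0,0],[0,0,0],[0,0,0],[0,0,0],[0,0,0],[0,0,0],[0,0,0],[0,0,0]], "grip": [1,1,1,1,1,1,1,1,1,1]}}

```text
time: 9.92
position: [567.3, -52.7, 112.0]
tcp_rot: [0.041, 0.983, -0.008, 0.176]
force: [-0.4, 0.5, 0.1]
grip_width: 94.1
grasp_force: 0.0
```

Run:
```python
from bench import telemetry, viewer
import cv2
s=viewer.snapshot("scene"); i=s["img"][110:290,230:440,::-1]
cv2.imwrite("pics/s5.png",cv2.resize(i,None,fx=3.3,fy=3.3,interpolation=cv2.INTER_CUBIC))
s=telemetry.state();print(s["position"],s["force"],abs(s["dq"]).max() if hasattr(s["dq"],"max") else s["dq"])
```

```text
[565.55374811 -52.26003218 109.8385853 ] [-0.60345172  1.10276674 -0.59888218] 0.0348303836247093
```

View pics/s5.png

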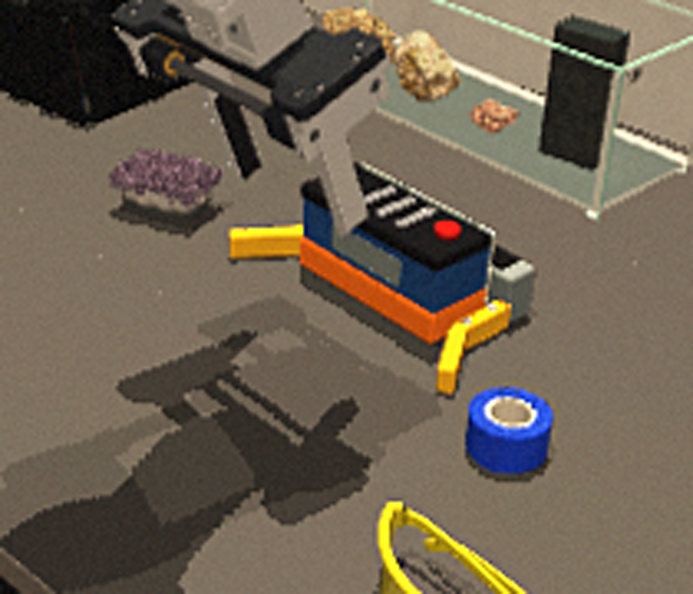

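The box stands flat and upright against the stop. The gripper is clear of it, and the bystanders are undisturbed.

```bash
python3 -c "
from bench import ticket;print(ticket.sign_off())"
```

```text
the job is handed in; nothing more can be done
None
```

The battery box is home and square against the bay's grey stop: I pushed it low on the orange band, touched nothing else, and handed the job in at about 10 s of the 40 s.

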